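Click the keeper bar shut across the medal stand

TASK

The three silver medals are about to be wheeled back to the vault. With a fingertip, push the dark blue keeper bar along its rail, across the open mouths of the beech stand's slots, until it drops into its click stop; do not push it on past the click. Only push the bar, never pinch it, leave the medals and everything else where they stand, and finish clear of everything.

Things in the scene. Friction and masses are not known exactly. Their poses are not given: they have to be found in the camera images.
- stand: Fixed beech stand. Origin: on the work surface under the middle slot; x out of the open slot mouths (roughly away from the robot), y along the rail, the way the keeper closes, z up. Base plate 12 mm thick, x -51 to +67, y -177 to +93 mm. Slotted block x -40 to +30, y -43 to +43 mm, top 42 mm up; the medals in it reach 69 mm up.
- rail (a point): Centre of the open (-y) end of the steel rail, on its top, 20 mm up. The rail runs from here along the stand's +y for 256 mm and is 16 mm wide; a low stop at each end reaches 24 mm up.
- keeper (a joint): Travel of the keeper bar along the stand's +y, in m: 0 fully open (its middle at y = -110 mm of the stand), 0.150 at the far end stop, beyond the click. It starts between 0 and 0.045. Light drag of about 1 N; it stays where it is left.
- keeper_mid (a point): Middle of the keeper bar, 44 mm above the work surface. The bar is dark blue with black end caps and a white line round its middle: 110 mm long (along the stand's y), 15 mm thick, from 25 to 63 mm above the work surface. Touching both long side faces at once counts as pinching. Axes as the stand's.
- push_end (a point): Centre of the black end face (14 mm wide, 38 mm high) at the bar's -y end, where a fingertip pushes towards the stand's +y; 44 mm above the work surface. Open space before it on the rail side.
- click: Brass click plate, 30 mm long, on the rail, a black line at the middle of its outer face; its place along the rail differs each time, within 12 mm of the middle slot. Origin: on the work surface below the groove between its two humps. The bar sits in the click when its middle is within 1.5 mm of this point along y. Axes as the stand's.
- groove (a point): The groove between the humps, 24 mm up. A spring ball under the bar's middle meets the first hump 11 mm before the groove: resistance rises to 5 to 9 N; 6 mm before it, it gives way and the bar jumps ahead of the finger into the groove, where the spring centres and holds it with about 8 to 11 N. A further steady push would force it over the second hump.
- medal_1_mid (a point): Centre of silver medal 1, 50 mm across and 5 mm thick, standing loosely in its slot; leave alone.
- medal_2_mid (a point): Centre of silver medal 2, 50 mm across and 5 mm thick, standing loosely in its slot; leave alone.
- medal_3_mid (a point): Centre of silver medal 3, 50 mm across and 5 mm thick, standing loosely in its slot; leave alone.
- compact: Loose gold compact with red enamel, 68 mm across, 15 mm high; origin under its centre. Leave alone.
- egg: Loose green malachite egg on a small brass foot, 47 mm across, 66 mm high; origin under its centre. Leave alone.
- cup: Loose white jade cup, 64 mm across, 55 mm high; origin under its centre. Leave alone.
- loupe: Loose black loupe, 38 mm across, 24 mm high; origin under its centre. Leave alone.

How it is judged:
By the outcome, as a careful person would: the job done as asked, in the order asked, and still so for the second after the job is handed in, with the robot touching nothing.
It also fails if it takes over 48 s, if anything falls off the work surface, if the arm or the gripper's body presses on something with over 40 N, if the wrist force passes 120 N, or if a joint passes its speed limit or range.

ROBOT

A 7-joint arm with a two-finger parallel gripper is mounted at the origin on the work surface. World frame = base frame: x ahead of the robot, y to its left, z up, the work surface at z = 0. Lengths are in m, angles in rad, forces in N, time in s.
With the tool pointing down it reaches from about 0.4 to 0.875 m from the base axis. Payload 19.3 kg.
Tool frame: the origin (TCP) lies on the centre line of the jaws, within the pads' length; the fingertips stand 25 mm ahead of it and the grasp point (between the pads) lies 6 mm ahead of it (tips_ahead is the distance from the TCP to the fingertips, in m); z points along the fingers, y is the direction in which the jaws open and shut (so a half turn about z gives the same grasp; the last joint's range is limited). The gripper opens to 85 mm and grips with 20 to 120 N. Pads are 22 mm wide; open, the fingers measure 114 mm over their backs; the gripper's body (76 mm by 85 mm) begins 54 mm behind the grasp point. The pads swing forward as they close: fully open they stand 13 mm farther back than shut.
Start: joints at [-1.272, 0.521, -0.036, 1.599, 0.021, 1.021, -0.113], TCP at [0.225, 0.583, 0.256] pointing down, gripper open.
Joint ranges: [-2.91, 2.91], [-0.3, 2.13], [-1.5, 1.42], [0.17, 2.43], [-1.26, 4.41], [0.16, 1.93], [-2.52, 2.52]. Speed limits (rad/s): [1.89, 1.89, 2.39, 2.39, 3.01, 3.01, 3.01].

INTERFACE

Orientations are given as [roll, pitch, yaw] about the fixed x, y, z axes, in that order (R = Rz(yaw) Ry(pitch) Rx(roll)).
In Python, from workcell import observe, grab_frame, job_done, outline_of, tips_ahead gives the robot as it stands. The module is installed in compiled form; this text tells all that it offers.
- The arm moves only by the tool move_arm, never from a script. Its argument "motion" is a list of rows, each a list of 2 entries, a list of its own where there are three numbers: the shift along the world's x, y, z in mm, then the turn, a rotation vector about the world's x, y, z in rad. A call has 1 to 12 rows; each row is the pose to reach, as a shift and turn from the pose commanded when the call began; what a row does not reach only later rows make up. A row lasts 1/8 s, in which the tool goes at most 62.5 mm and 10.7 degrees, less where a joint would pass 70% of its speed; a pose out of reach is approached as far as the arm can. A call with a gripper value outside its range is refused whole. "jaw" is the finger opening in mm, from 0 to 85.4, set as the call begins (left out, the last holds). The fingers move at their own pace and stop on an object; "grip_force" is the grip in N (left out, the last holds). Time passes only in rows, so rows that repeat a pose let the fingers close. It gives the time, the measured TCP pose, the force and the opening at its end, in the units of the state.
- observe(): the state, without advancing time (a new reading comes with each control period).
- grab_frame(name): name is "scene" or "top"; returns a dict with "frame" (420x560x3 uint8, red, green, blue), "fx", "fy", "cx", "cy" (pixels), "dist" ([k1, k2, p1, p2, k3] as OpenCV has them; the pictures are not rectified), "T" (4x4, takes a point from camera to world coordinates). Camera axes: x right, y down, z forward; pixel columns grow to the right and rows downward; lengths in m; the calibration is good to about 2 mm. A picture is of the moment at which its call begins. There is no depth.
- job_done(): hands the job in, once; it reports no verdict.
Trained networks look in the newest picture that a camera, given by its name, has taken for a name from the list of things; names that differ only in an ending like _2 or _b are one class to them, and where a whole thing is asked for, a point or a joint stands for the part that bears it (a point fixed in the world has none). Each returns a list of dicts, best first, with "score" (0 to 1); they miss things now and then, are a little off and sometimes report something else, mostly with a low value. They report only what shows in the picture. A call takes as long as a camera call.
- outline_of(label, camera): "pixels" (420x560 bool, what is visible of it) and "pixel" ([column, row] in pixels, amid what is visible of it).
The state is a dict: "clock": time; "qpos": joint angles; "qd": joint speeds; "joint_efforts": joint torques, N m; "position": TCP position; "tool_rot": TCP orientation; "force": force on the tool from outside, world axes, zero at the start; "moment": the same for the moment, N m; "grip_width": finger opening in m.
Only numpy, scipy, OpenCV 4.12 (cv2) and the standard library are available. Lean on these libraries where they do the work, as an engineer would, in place of code of your own. Each camera call takes 0.05 s, during which the arm holds its last target.

## Working session

There is one attempt and no reset: what is moved stays moved. The work goes in short steps, Python scripts to look and compute and a tool call to move; the robot and the scene stay as the last step left them, time stands still between calls to the robot, and variables do not carry over. Pictures are saved under pics/ and viewed, and the job is handed in when it is done.

Besides the shell and the picture viewer there is one more tool, called after "Request:" as a command line: name --argument value ..., lists and objects as JSON in quotes. move_arm: Moves the arm, as the interface text tells. Its arguments: {"type":"object","properties":{"motion":{"type":"array"},"jaw":{"type":"number"},"grip_force":{"type":"number"}},"required":["motion"]}

```bash
mkdir -p pics
python3 - <<'E'
from workcell import *
import cv2
print(observe())
for n in("scene","top"):
    f=grab_frame(n); cv2.imwrite(f"pics/{n}0.png",f["frame"][:,:,::-1]); print(n,f["fx"],f["fy"],f["cx"],f["cy"],f["dist"],f["T"])
    for l in("stand","keeper","click","push_end","medal_1_mid","compact","egg","cup","loupe","rail"):
        try:
            for d in outline_of(l,n)[:3]: print(l,round(d["score"],2),d["pixel"],d["pixels"].sum())
        except Exception as e: print(l,e)
E
```

```text
{'clock': 0.0, 'qpos': array([-1.27221523,  0.52200716, -0.03632119,  1.60002767,  0.02118844,
        1.02113617, -0.11277293]), 'qd': array([-2.39061048e-03,  1.30997254e-03, -6.85597756e-05, -1.42512008e-04,
        2.95876488e-03,  5.33958894e-04, -4.04374736e-04]), 'joint_efforts': array([-6.72703445e-04, -9.27104759e+01,  1.97969086e+00, -3.69929230e+01,
        1.77728164e-02,  8.21431226e-03, -3.04337675e-05]), 'position': array([0.22521459, 0.58265519, 0.25572303]), 'tool_rot': array([-3.14040168e+00,  8.08673902e-05,  2.77281763e+00]), 'force': array([-1.11999516,  0.15566712, -0.1626684 ]), 'moment': array([-0.00307278, -0.03654462, -0.06000717]), 'grip_width': 0.08534588544286878}
scene 406.20563524794994 406.20563524794994 279.46937577792716 205.39126353695804 [-0.01262482  0.          0.          0.          0.        ] [[ 0.6805369   0.47206469 -0.56037886  0.97966428]
 [ 0.73266175 -0.4475346   0.5127568  -0.44709263]
 [-0.00873455 -0.75951808 -0.65042755  0.56779712]
 [ 0.          0.          0.          1.        ]]
stand 0.76 [273.6, 232.5] 4996
keeper 0.77 [288.5
[... 446 characters left out ...]
396780e-01  2.05787253e-01  3.77025959e-01]
 [-9.90998735e-01 -1.30980673e-01  2.76689532e-02 -4.71965254e-02]
 [ 1.31958686e-04 -2.07638982e-01 -9.78205518e-01  8.52409408e-01]
 [ 0.00000000e+00  0.00000000e+00  0.00000000e+00  1.00000000e+00]]
stand 0.64 [282.0, 215.5] 7372
stand 0.53 [164.9, 215.3] 915
keeper 0.69 [282.8, 215.2] 7451
keeper 0.55 [295.3, 188.7] 671
click 0.48 [249.8, 193.5] 139
push_end 0.79 [297.6, 187.5] 594
compact 0.79 [234.5, 148.0] 826
compact 0.35 [290.8, 189.4] 582
egg 0.58 [315.6, 271.6] 455
cup 0.92 [164.5, 213.8] 948
loupe 0.91 [421.3, 195.9] 300
loupe 0.56 [242.9, 214.7] 47
loupe 0.46 [293.6, 189.0] 627
rail 0.93 [278.2, 216.5] 7643
rail 0.54 [294.4, 191.8] 600
```

Run:
```python
import cv2
a=cv2.imread("pics/scene0.png")[120:350,160:420]; cv2.imwrite("pics/s1.png",cv2.resize(a,(780,690-100),interpolation=cv2.INTER_CUBIC) if 0 else cv2.resize(a,None,fx=2.6,fy=2.6,interpolation=cv2.INTER_CUBIC))
a=cv2.imread("pics/top0.png")[110:310,140:440]; cv2.imwrite("pics/t1.png",cv2.resize(a,None,fx=2.6,fy=2.6,interpolation=cv2.INTER_CUBIC))
```

```text
(no output)
```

View pics/s1.png

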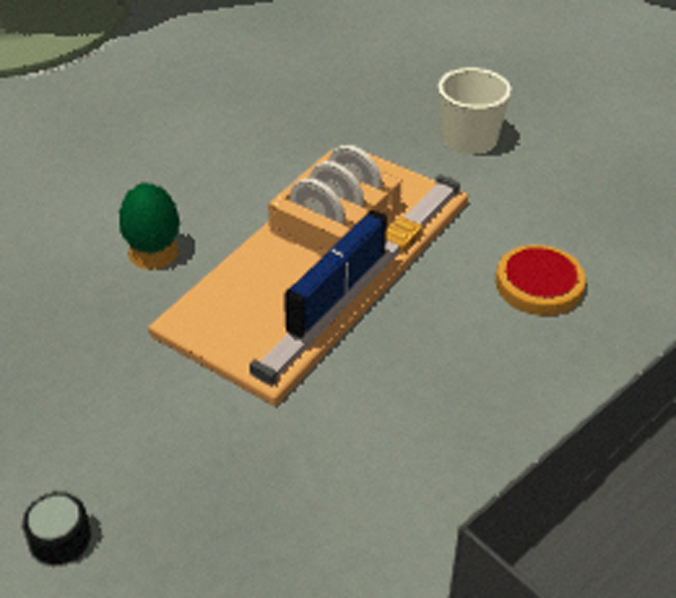

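View pics/t1.png

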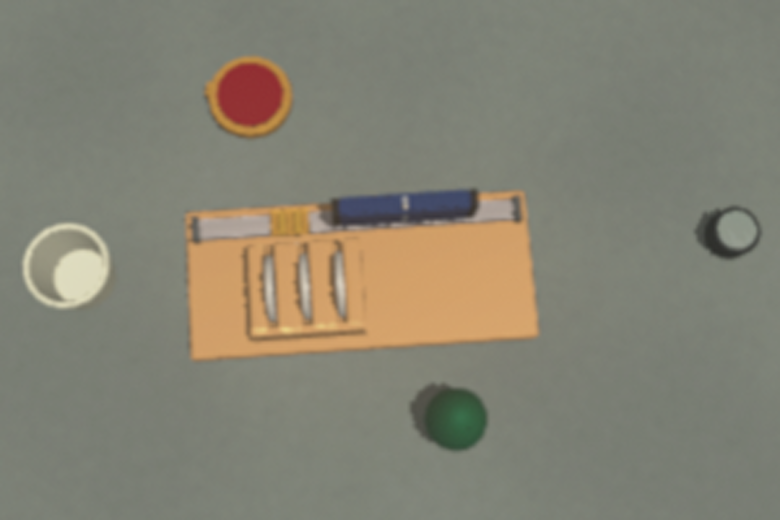

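View pics/top0.png

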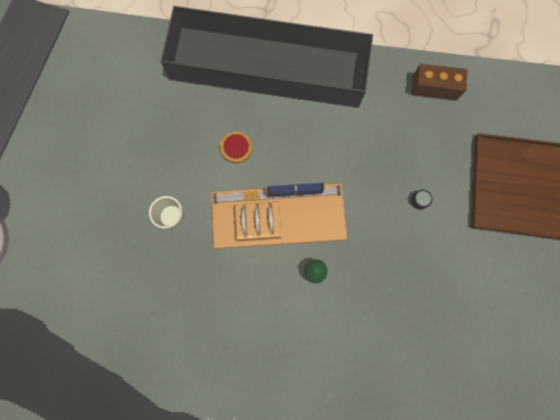

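The scene view shows the stand with the keeper open-ish (bar ≈ (270–310, 205–245)), and the click plate at ≈(315,208). In the top view, the bar's −y end is at ≈(323,187) and the click at ≈(252,195). Next I enlarge these areas to fit the poses.

Run:
```python
import cv2
def crop(n,o,x0,y0,w,h,f):
    a=cv2.imread(n)[y0:y0+h,x0:x0+w]; a=cv2.resize(a,None,fx=f,fy=f,interpolation=cv2.INTER_NEAREST)
    for i in range(0,w,10): cv2.putText(a,str(x0+i),(int(i*f),10),0,.35,(255,255,255),1); a[:, int(i*f)]=a[:,int(i*f)]//2+60
    for i in range(0,h,10): cv2.putText(a,str(y0+i),(0,int(i*f)+10),0,.35,(255,255,255),1); a[int(i*f)]=a[int(i*f)]//2+60
    cv2.imwrite(o,a)
crop("pics/scene0.png","pics/s2.png",215,170,130,110,6) if 0 else crop("pics/scene0.png","pics/s2.png",212,170,132,108,5.5)
crop("pics/top0.png","pics/t2.png",208,178,144,74,5.5)
```

```text
(no output)
```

View pics/s2.png

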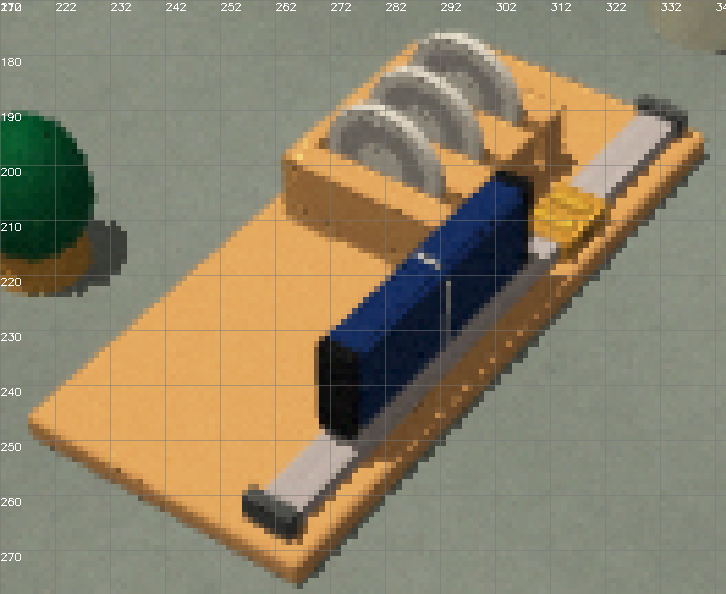

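View pics/t2.png

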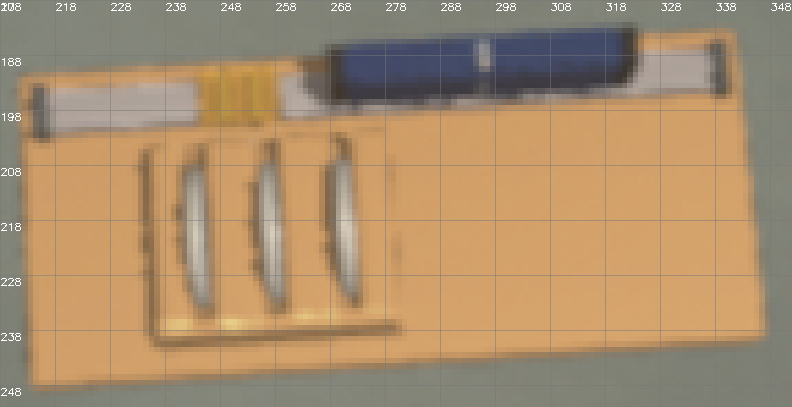

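```bash
cat > h.py <<'E'
import numpy as np,cv2
CAM={"scene":(406.20563524794994,279.46937577792716,205.39126353695804,-0.01262482,np.array([[0.6805369,0.47206469,-0.56037886,0.97966428],[0.73266175,-0.4475346,0.5127568,-0.44709263],[-0.00873455,-0.75951808,-0.65042755,0.56779712],[0,0,0,1]])),
"top":(420.7714039722329,276.04398720923507,203.67882931486406,0.02871359,np.array([[1.33871170e-01,-9.69396780e-01,2.05787253e-01,3.77025959e-01],[-9.90998735e-01,-1.30980673e-01,2.76689532e-02,-4.71965254e-02],[1.31958686e-04,-2.07638982e-01,-9.78205518e-01,8.52409408e-01],[0,0,0,1]]))}
def proj(c,P):
    f,cx,cy,k,T=CAM[c]; Ti=np.linalg.inv(T)
    K=np.array([[f,0,cx],[0,f,cy],[0,0,1]])
    r,_=cv2.Rodrigues(Ti[:3,:3])
    return cv2.projectPoints(np.asarray(P,float).reshape(-1,1,3),r,Ti[:3,3],K,np.array([k,0,0,0,0.]))[0].reshape(-1,2)
def ray(c,uv,z):
    f,cx,cy,k,T=CAM[c];K=np.array([[f,0,cx],[0,f,cy],[0,0,1]])
    n=cv2.undistortPoints(np.array(uv,float).reshape(1,1,2),K,np.array([k,0,0,0,0.]))[0,0]
    d=T[:3,:3]@np.array([n[0],n[1],1]);s=(z-T[2,3])/d[2];return T[:3,3]+s*d
def S2W(p,P): # stand->world, P in mm
    P=np.asarray(P,float).reshape(-1,3)/1000;c,s=np.cos(p[2]),np.sin(p[2])
    return np.c_[p[0]+c*P[:,0]-s*P[:,1],p[1]+s*P[:,0]+c*P[:,1],P[:,2]]
def W2S(p,W):
    W=np.asarray(W,float).reshape(-1,3);c,s=np.cos(p[2]),np.sin(p[2]);d=W-[p[0],p[1],0]
    return 1000*np.c_[c*d[:,0]+s*d[:,1],-s*d[:,0]+c*d[:,1],d[:,2]]
E
cat > fit.py <<'E'
from h import *
from scipy.optimize import least_squares
s=lambda u,v:(212+u/5.5-.5,170+v/5.5-.5)
t=lambda u,v:(208+u/5.5-.5,178+v/5.5-.5)
obs=[("scene",(67,-177,12),s(299,573)),("scene",(-51,-177,12),s(30,415)),("scene",(67,93,12),s(704,138)),
("top",(67,93,12),t(19,74)),("top",(67,-177,12),t(737,31)),("top",(-51,-177,0),t(766,339)),("top",(-51,93,0),t(31,389))]
def res(p,b): return np.concatenate([proj(c,S2W(p,P))[0]-uv for c,P,uv in obs if b in(c,"b")])
for b in("b","scene","top"):
    r=least_squares(res,[.55,0,0],args=(b,)); print(b,r.x,r.fun.round(1))
    if b=="b":p=r.x;np.save("p.npy",p)
q=lambda n,c,uv,z:print(n,W2S(p,ray(c,uv,z/1000)).round(1))
q("white top T","top",t(484,54),63)
q("white top S","scene",s(428,262),63)
q("push end top S mid","scene",s(338,342),63)
q("push end bottom S mid","scene",s(338,435),25)
q("click T L","top",t(200,98),22);q("click T R","top",t(280,95),22)
q("click S","scene",s(532,222),22);q("click S r","scene",s(575,190),22)
q("rail end S","scene",s(270,505),22);q("rail end T","top",t(718,67),22)
q("rail far T","top",t(39,112),22)
print("push end if x=46", S2W(p,(46,-135,44)))
E
python3 fit.py
```

```text
b [0.51642163 0.00868705 0.2033003 ] [-0.3 -0.9 -1.2  0.   0.8 -0.8 -0.3 -0.5  0.  -1.4 -0.2  0.2  0.6  0.2]
scene [0.51734586 0.00819755 0.20724178] [ 0.2 -0.4 -1.   0.6  0.8 -0.6]
top [0.51582555 0.00873134 0.19935928] [-0.2 -0.4  0.2 -0.8 -0.4  0.8  0.4  0.3]
white top T [[ 49. -78.  63.]]
white top S [[ 50.4 -79.1  63. ]]
push end top S mid [[  48.2 -127.5   63. ]]
push end bottom S mid [[  50.7 -132.1   25. ]]
click T L [[49.8 25.  22. ]]
click T R [[48.9 -4.5 22. ]]
click S [[44.2 -1.5 22. ]]
click S r [[47.7 23.3 22. ]]
rail end S [[  49.3 -167.5   22. ]]
rail end T [[  48.3 -166.5   22. ]]
rail far T [[48.6 84.3 22. ]]
push end if x=46 [[ 0.58873116 -0.11424517  0.044     ]]
```

Request:
move_arm --motion '[[[25, -49, 0], [0, 0, -0.08]], [[50, -98, 0], [0, 0, -0.17]], [[75, -147, 0], [0, 0, -0.25]], [[100, -196, 0], [0, 0, -0.33]], [[125, -245, 0], [0, 0, -0.42]], [[150, -294, 0], [0, 0, -0.5]], [[175, -343, 0], [0, 0, -0.58]], [[200, -392, 0], [0, 0, -0.67]], [[225, -441, 0], [0, 0, -0.75]], [[250, -490, 0], [0, 0, -0.83]], [[275, -539, 0], [0, 0, -0.92]], [[300, -588, 0], [0, 0, -1.0]]]' --jaw 0

```text
clock: 2.6
position: [0.526, -0.0066, 0.2565]
tool_rot: [3.141, -0.0, 1.77]
force: [1.0, 1.0, 0.9]
grip_width: 0.0002
```

```bash
python3 -c "
from workcell import *
o=observe();print(o);print(tips_ahead() if callable(tips_ahead) else tips_ahead)"
```

```text
{'clock': 2.6, 'qpos': array([-0.38945579,  0.38575185,  0.38148808,  1.87514094, -0.17818927,
        0.91320911,  0.27540439]), 'qd': array([ 0.69855013,  0.34242724,  0.23363397, -0.45167945, -0.22659543,
        0.16749714,  0.36811488]), 'joint_efforts': array([ -6.8395561 , -77.10961103,   7.88024247, -28.9275974 ,
         0.98410171,  -0.40091143,  -1.25000596]), 'position': array([ 0.52601423, -0.00662217,  0.25651202]), 'tool_rot': array([ 3.14103107e+00, -1.16349692e-04,  1.77025439e+00]), 'force': array([0.95357661, 1.03059607, 0.909785  ]), 'moment': array([ 0.07514744,  0.0073755 , -0.00813569]), 'grip_width': 0.00022854825001745893}
0.025
```

Request:
move_arm --motion '[[[25, -48, 0], [0, 0, 0]], [[50, -97, 0], [0, 0, 0]], [[74, -145, 0], [0, 0, 0]], [[74, -145, -40], [0, 0, 0]], [[74, -145, -80], [0, 0, 0]], [[74, -145, -115], [0, 0, 0]], [[74, -145, -145], [0, 0, 0]], [[74, -145, -170], [0, 0, 0]], [[74, -145, -185], [0, 0, 0]], [[74, -145, -192], [0, 0, 0]], [[74, -145, -192], [0, 0, 0]]]'

```text
clock: 3.98
position: [0.5994, -0.1501, 0.0645]
tool_rot: [3.141, 0.0, 1.773]
force: [0.1, 0.0, 0.5]
grip_width: -0.0
```

```bash
cat > look.py <<'E'
import sys
from workcell import *
from h import *
i=sys.argv[1];o=observe();p=np.load("p.npy")
print(o["clock"],o["position"],o["tool_rot"],o["force"].round(2),"stand",W2S(p,o["position"]))
for n,(x0,y0,w,h) in {"scene":(222,150,132,118),"top":(208,158,144,98)}.items():
    a=grab_frame(n)["frame"][:,:,::-1][y0:y0+h,x0:x0+w]
    cv2.imwrite(f"pics/{n}_{i}.png",cv2.resize(a,None,fx=5,fy=5,interpolation=cv2.INTER_NEAREST))
E
python3 look.py 1
```

```text
3.975 [ 0.59944511 -0.1500917   0.06449692] [3.14148853e+00 5.95847665e-05 1.77270759e+00] [0.08 0.02 0.49] stand [[  49.25579634 -172.27146019   64.49691561]]
```

View pics/scene_1.png

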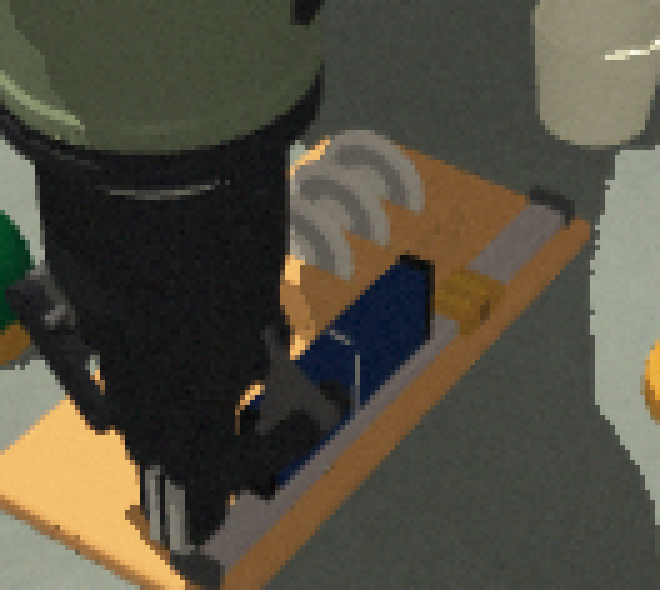

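View pics/top_1.png

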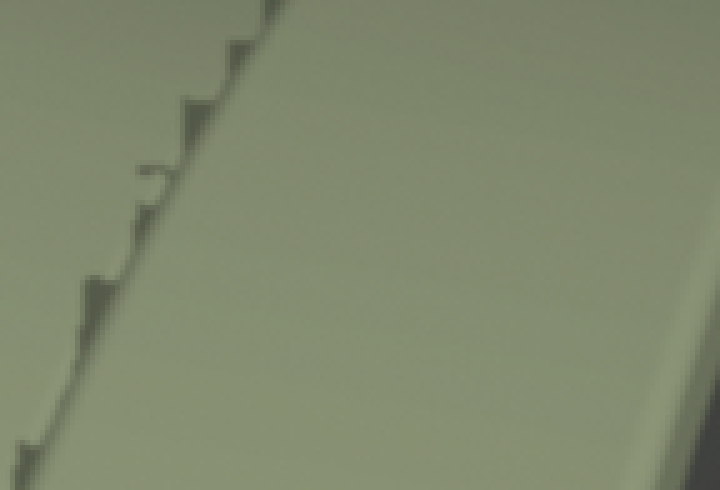

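The scene view shows the closed fingertips standing above the rail's open end (≈(175,550) in the crop) before the bar's black end; nothing is touched. Now I push along stand +y.

Request:
move_arm --motion '[[[-2.4, 11.7, 0], [0, 0, 0]], [[-4.4, 21.5, 0], [0, 0, 0]], [[-5.7, 27.4, 0], [0, 0, 0]], [[-6.9, 33.3, 0], [0, 0, 0]], [[-8.1, 39.2, 0], [0, 0, 0]], [[-9.3, 45.0, 0], [0, 0, 0]], [[-10.5, 50.9, 0], [0, 0, 0]], [[-11.7, 56.8, 0], [0, 0, 0]], [[-12.9, 62.7, 0], [0, 0, 0]], [[-14.1, 68.5, 0], [0, 0, 0]], [[-15.1, 73.4, 0], [0, 0, 0]], [[-15.8, 76.4, 0], [0, 0, 0]]]'

```text
clock: 5.58
position: [0.5835, -0.0732, 0.0643]
tool_rot: [-3.142, -0.0, 1.773]
force: [1.5, -0.0, -0.6]
grip_width: -0.0003
```

```bash
python3 look.py 2
```

```text
5.575 [ 0.58347421 -0.07324763  0.06427948] [-3.14156412e+00 -6.25496833e-05  1.77297367e+00] [ 1.49 -0.05 -0.56] stand [[ 49.1288333  -93.78537955  64.27947651]]
```

View pics/scene_2.png

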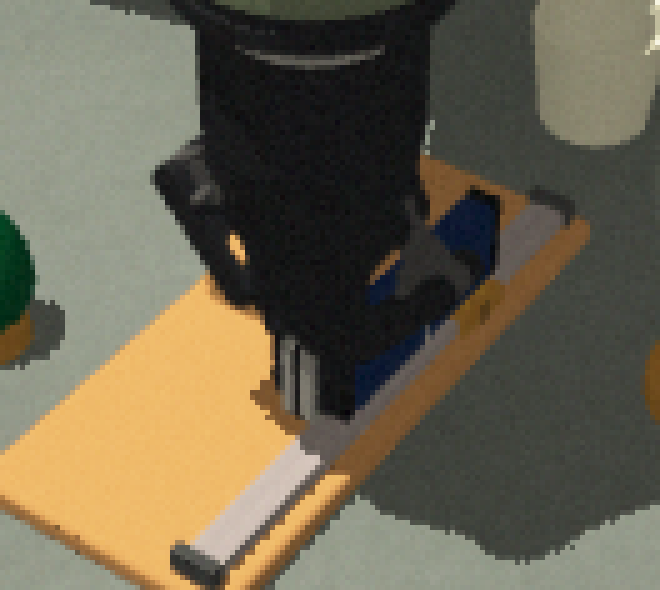

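Run:
```python
from h import *
p=np.load("p.npy")
s=lambda u,v:(222+u/5-.5,150+v/5-.5)
for uv,z in[((485,311),18),((485,311),15),((488,190),63),((498,200),63),((345,415),25),((497,266),25)]: print(uv,W2S(p,ray("scene",s(*uv),z/1000)).round(1))
```

```text
(485, 311) [[62.1  9.7 18. ]]
(485, 311) [[60.5 12.7 15. ]]
(488, 190) [[49.4 28.3 63. ]]
(498, 200) [[56. 25. 63.]]
(345, 415) [[ 53.4 -79.1  25. ]]
(497, 266) [[55.4 29.6 25. ]]
```

Bar followed (far end ≈ y +27.5, mid ≈ −27.5); the click line shows at ≈ y +10. About 27 mm remain to the first hump, so I approach more slowly.

Request:
move_arm --motion '[[[-0.8, 3.9, 0], [0, 0, 0]], [[-1.6, 7.8, 0], [0, 0, 0]], [[-2.4, 11.7, 0], [0, 0, 0]], [[-3.2, 15.7, 0], [0, 0, 0]], [[-4.0, 19.6, 0], [0, 0, 0]], [[-4.4, 21.5, 0], [0, 0, 0]], [[-4.4, 21.5, 0], [0, 0, 0]]]'

```text
clock: 6.55
position: [0.5792, -0.0519, 0.0643]
tool_rot: [3.142, -0.0, 1.773]
force: [-0.6, 0.4, -0.3]
grip_width: 0.0002
```

```bash
python3 look.py 3
```

```text
6.55 [ 0.57917936 -0.05187072  0.06431095] [ 3.14150995e+00 -1.39478679e-04  1.77301345e+00] [-0.57  0.38 -0.3 ] stand [[ 49.23849504 -71.98158181  64.31095224]]
```

View pics/scene_3.png

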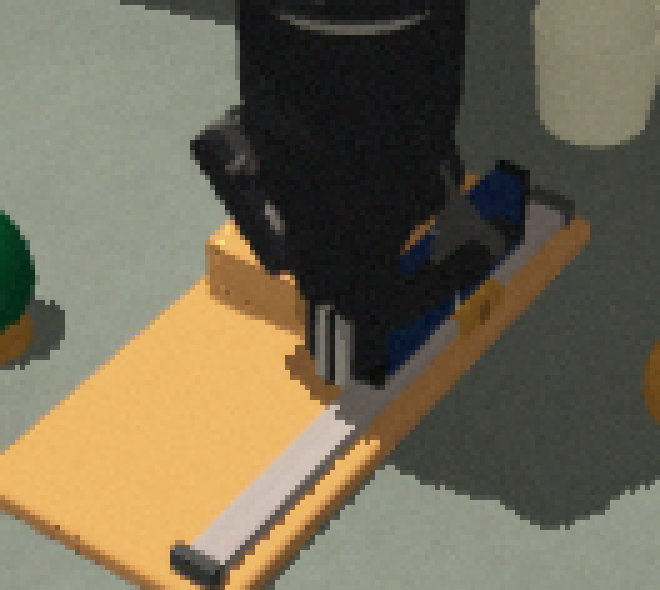

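View pics/top_3.png

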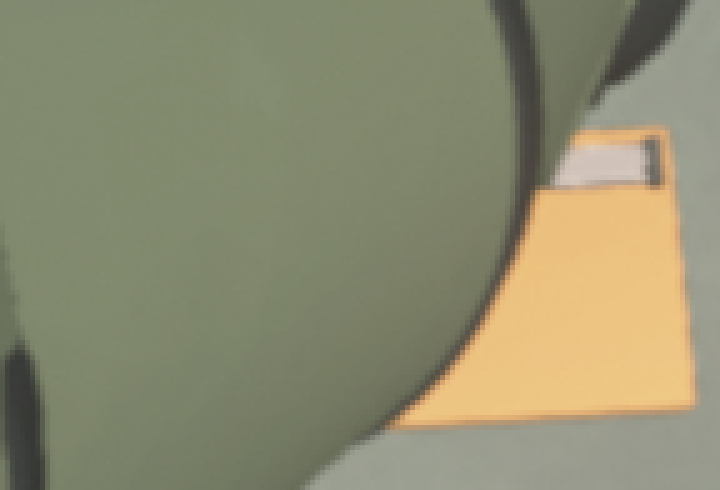

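Request:
move_arm --motion '[[[-0.4, 2.0, 0], [0, 0, 0]], [[-0.8, 3.9, 0], [0, 0, 0]], [[-0.8, 3.9, 0], [0, 0, 0]]]'

```text
clock: 7.02
position: [0.5783, -0.048, 0.0643]
tool_rot: [-3.142, -0.0, 1.773]
force: [-0.2, -0.0, 0.5]
grip_width: -0.0001
```

Request:
move_arm --motion '[[[-0.2, 1.0, 0], [0, 0, 0]], [[-0.4, 2.0, 0], [0, 0, 0]], [[-0.4, 2.0, 0], [0, 0, 0]]]'

```text
clock: 7.4
position: [0.5779, -0.0462, 0.0643]
tool_rot: [-3.142, -0.0, 1.773]
force: [-0.7, 0.4, -0.3]
grip_width: 0.0002
```

Request:
move_arm --motion '[[[-0.2, 1.0, 0], [0, 0, 0]], [[-0.2, 1.0, 0], [0, 0, 0]]]'

```text
clock: 7.65
position: [0.5778, -0.0456, 0.0643]
tool_rot: [3.141, 0.001, 1.772]
force: [0.9, -3.4, -0.3]
grip_width: -0.0
```

Request:
move_arm --motion '[[[-0.2, 1.0, 0], [0, 0, 0]], [[-0.2, 1.0, 0], [0, 0, 0]]]'

```text
clock: 7.9
position: [0.5777, -0.0451, 0.0643]
tool_rot: [3.141, 0.001, 1.772]
force: [2.1, -7.4, -1.6]
grip_width: -0.0001
```

```bash
python3 look.py 4
```

```text
7.9 [ 0.57768905 -0.04513949  0.06434911] [3.14128647e+00 1.13275549e-03 1.77206306e+00] [ 2.07 -7.43 -1.64] stand [[ 49.13793003 -65.08808024  64.34910703]]
```

View pics/scene_4.png

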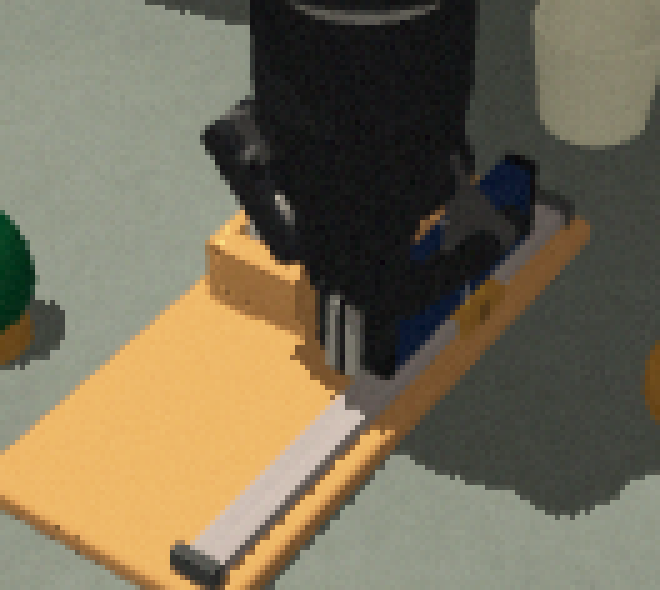

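Force is rising on the first hump (7.4 N). I continue in 1 mm steps, watching for the drop.

Request:
move_arm --motion '[[[-0.2, 1.0, 0], [0, 0, 0]], [[-0.2, 1.0, 0], [0, 0, 0]]]'

```text
clock: 8.25
position: [0.5775, -0.044, 0.0644]
tool_rot: [3.141, 0.001, 1.772]
force: [1.2, -4.5, -1.2]
grip_width: -0.0001
```

Request:
move_arm --motion '[[[-0.1, 0.5, 0], [0, 0, 0]], [[-0.1, 0.5, 0], [0, 0, 0]]]'

```text
clock: 8.5
position: [0.5773, -0.0431, 0.0643]
tool_rot: [3.141, 0.0, 1.772]
force: [0.8, -5.3, 0.1]
grip_width: -0.0001
```

Request:
move_arm --motion '[[[-0.1, 0.5, 0], [0, 0, 0]], [[-0.1, 0.5, 0], [0, 0, 0]]]'

```text
clock: 8.75
position: [0.5771, -0.0422, 0.0643]
tool_rot: [-3.142, -0.0, 1.773]
force: [0.6, -2.9, 0.8]
grip_width: 0.0001
```

Request:
move_arm --motion '[[[-0.1, 0.5, 0], [0, 0, 0]], [[-0.1, 0.5, 0], [0, 0, 0]]]'

```text
clock: 9.0
position: [0.577, -0.0413, 0.0643]
tool_rot: [-3.142, -0.0, 1.773]
force: [0.8, -0.4, 0.3]
grip_width: 0.0001
```

```bash
python3 look.py 5
```

```text
9.0 [ 0.57699461 -0.0413343   0.06428551] [-3.14151131e+00 -4.34223036e-04  1.77309523e+00] [ 0.76 -0.41  0.27] stand [[ 49.22606628 -61.22103684  64.28550513]]
```

View pics/scene_5.png

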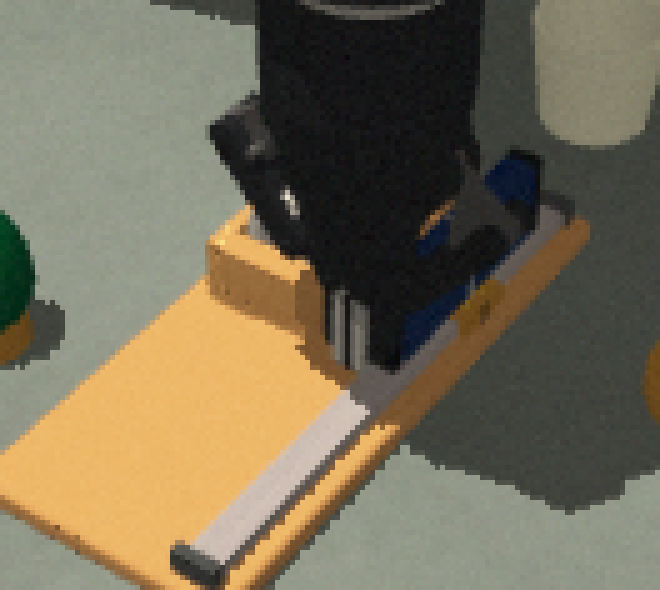

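Run:
```python
import cv2,numpy as np
A=[cv2.resize(cv2.imread(f"pics/scene_{i}.png"),None,fx=.2,fy=.2,interpolation=cv2.INTER_NEAREST)[24:60,85:125] for i in(3,4,5)]
cv2.imwrite("pics/cmp.png",np.hstack([cv2.resize(np.clip(a.astype(int)*2,0,255).astype(np.uint8),None,fx=6.5,fy=6.5*1,interpolation=cv2.INTER_NEAREST) for a in A]))
```

```text
(no output)
```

View pics/cmp.png

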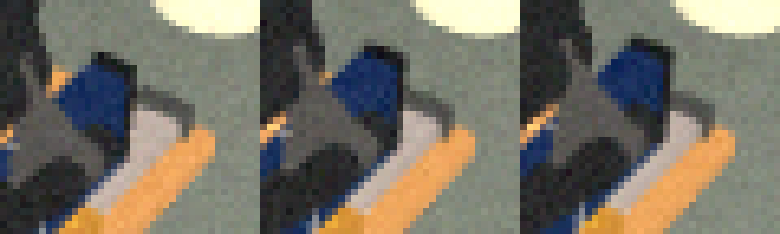

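The bar has moved with the finger only, so it hasn't jumped yet; it should be right at the crest. One small step further.

Request:
move_arm --motion '[[[-0.1, 0.5, 0], [0, 0, 0]], [[-0.1, 0.5, 0], [0, 0, 0]]]'

```text
clock: 9.35
position: [0.5769, -0.041, 0.0642]
tool_rot: [-3.141, -0.0, 1.773]
force: [0.0, -0.3, -0.1]
grip_width: -0.0001
```

```bash
cat > cmp.py <<'E'
import cv2,numpy as np,sys
A=[cv2.resize(cv2.imread(f"pics/scene_{i}.png"),None,fx=.2,fy=.2,interpolation=cv2.INTER_NEAREST)[24:60,85:125] for i in sys.argv[1:]]
cv2.imwrite(f"pics/cmp{sys.argv[-1]}.png",np.hstack([cv2.resize(np.clip(a.astype(int)*2,0,255).astype(np.uint8),None,fx=6.5,fy=6.5,interpolation=cv2.INTER_NEAREST) for a in A]))
E
python3 look.py 6; python3 cmp.py 4 5 6
```

```text
9.35 [ 0.57689134 -0.0410351   0.06423332] [-3.14148226e+00 -1.86650867e-04  1.77292316e+00] [ 0.03 -0.25 -0.12] stand [[ 49.18533728 -60.90715884  64.23332   ]]
```

View pics/cmp6.png

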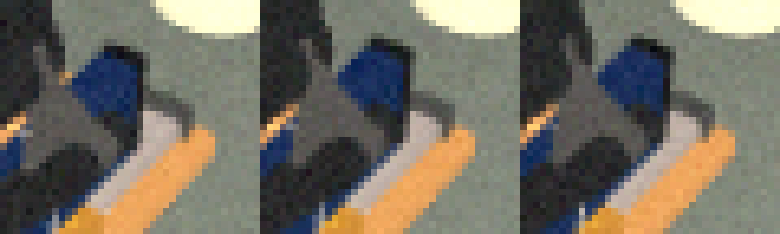

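Force has dropped to zero, but the image resolution can't settle whether the bar jumped. I'll back off and move clear to look properly.

Request:
move_arm --motion '[[[1, -5, 0], [0, 0, 0]], [[3, -15, 0], [0, 0, 0]], [[6, -30, 0], [0, 0, 0]], [[8, -40, 30], [0, 0, 0]], [[8, -40, 80], [0, 0, 0]], [[8, -40, 130], [0, 0, 0]], [[8, -80, 160], [0, 0, 0]], [[8, -130, 160], [0, 0, 0]], [[8, -180, 160], [0, 0, 0]], [[8, -230, 160], [0, 0, 0]], [[8, -270, 160], [0, 0, 0]], [[8, -270, 160], [0, 0, 0]]]'

```text
clock: 10.95
position: [0.5832, -0.3162, 0.2242]
tool_rot: [-3.141, 0.002, 1.767]
force: [0.2, 0.6, -0.7]
grip_width: -0.0001
```

```bash
python3 look.py 7
```

```text
10.95 [ 0.58317179 -0.31617615  0.22419341] [-3.14052676e+00  1.68907824e-03  1.76735370e+00] [ 0.21  0.6  -0.69] stand [[-2.15293985e-01 -3.31649867e+02  2.24193411e+02]]
```

View pics/scene_7.png

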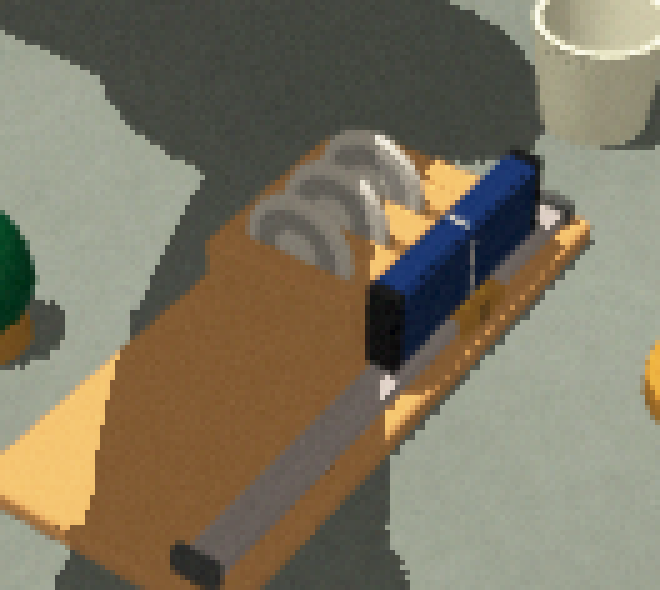

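View pics/top_7.png

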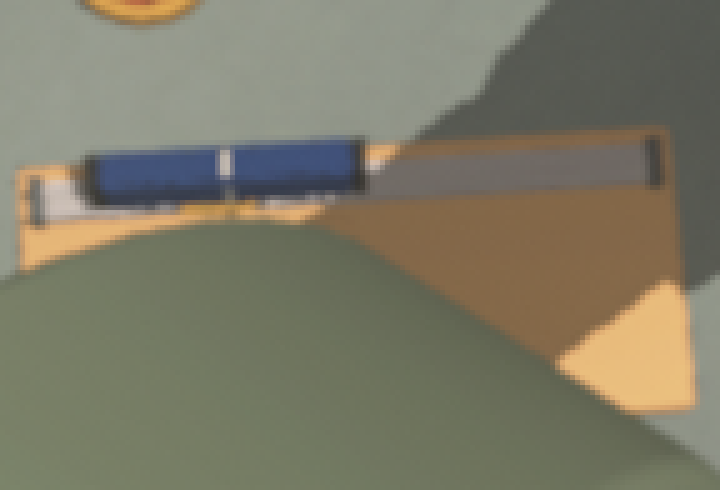

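Run:
```python
from h import *
p=np.load("p.npy")
s=lambda u,v:(222+u/5-.5,150+v/5-.5)
t=lambda u,v:(208+u/5-.5,158+v/5-.5)
q=lambda n,c,uv,z:print(n,W2S(p,ray(c,uv,z/1000)).round(1))
q("white T","top",t(225,162),63); q("end T -y","top",t(366,160),63); q("end T +y","top",t(92,170),63)
q("white S","scene",s(459,222),63); q("white low S","scene",s(474,288),27);q("white edge S","scene",s(474,240),60)
q("end S","scene",s(387,287),63);q("end S bottom","scene",s(402,362),25)
q("end far","scene",s(525,155),63)
for z in(12,15,18,20,22):q("clickline","scene",s(485,311),z)
# predicted pixels of click line for y
for y in(6,8,10,12,14):
  print(y,[( (proj("scene",S2W(p,(x,y,z)))[0]-[222,150]+.5)*5).round(0).tolist() for x,z in((57,22),(57,14),(60,18))])
q("rail stop far","scene",s(555,208),24);q("rail stop near","scene",s(200,565),24)
```

```text
white T [[49.6  5.2 63. ]]
end T -y [[ 46.7 -49.2  63. ]]
end T +y [[50.  56.6 63. ]]
white S [[50.6  4.2 63. ]]
white low S [[56.  10.2 27. ]]
white edge S [[59.5  1.3 60. ]]
end S [[ 48.9 -44.8  63. ]]
end S bottom [[ 55.  -41.8  25. ]]
end far [[49.7 57.  63. ]]
clickline [[58.9 15.7 12. ]]
clickline [[60.5 12.7 15. ]]
clickline [[62.1  9.7 18. ]]
clickline [[63.2  7.7 20. ]]
clickline [[64.3  5.7 22. ]]
6 [[470.0, 304.0], [469.0, 318.0], [476.0, 314.0]]
8 [[473.0, 301.0], [472.0, 316.0], [478.0, 311.0]]
10 [[475.0, 298.0], [474.0, 313.0], [481.0, 309.0]]
12 [[478.0, 296.0], [477.0, 310.0], [484.0, 306.0]]
14 [[480.0, 293.0], [479.0, 308.0], [486.0, 303.0]]
rail stop far [[55.3 77.9 24. ]]
rail stop near [[  53.4 -170.2   24. ]]
```

Run:
```python
from h import *
from workcell import *
p=np.load("p.npy")
f=grab_frame("scene")["frame"][:,:,::-1]; g=grab_frame("top")["frame"][:,:,::-1]
cv2.imwrite("pics/s8.png",f);cv2.imwrite("pics/t8.png",g)
x0,y0,w,h=290,175,55,52;F=7
tiles=[]
def sub(img,c,x0,y0,w,h,F,mid,click):
    a=cv2.resize(np.clip(img[y0:y0+h,x0:x0+w].astype(int)*1.7,0,255).astype(np.uint8),None,fx=F,fy=F,interpolation=cv2.INTER_NEAREST)
    def ln(P,col):
        q=((proj(c,S2W(p,P))-[x0,y0]+.5)*F).astype(int); cv2.polylines(a,[q],False,col,1)
    if mid is not None:
        ln([(41.5,mid,63),(56.5,mid,63),(56.5,mid,25)],(0,0,255))
        for y in(mid-55,mid+55): ln([(41.5,y,63),(56.5,y,63),(56.5,y,25),(41.5,y,25),(41.5,y,63)],(0,255,0))
        for x,z in((41.5,63),(56.5,63),(56.5,25)): ln([(x,mid-55,z),(x,mid+55,z)],(0,255,255))
    return a
for m in(None,5,10): tiles.append(sub(f,"scene",x0,y0,w,h,7,m,0))
cv2.imwrite("pics/ov_s.png",cv2.resize(np.hstack(tiles[1:]),None,fx=1,fy=1)); cv2.imwrite("pics/ov_s0.png",cv2.resize(tiles[0],None,fx=1.5,fy=1.5,interpolation=cv2.INTER_NEAREST))
cv2.imwrite("pics/ov_t.png",np.vstack([sub(g,"top",212,178,110,26,7,m,0) for m in(None,5,10)]))
```

```text
(no output)
```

View pics/ov_s.png

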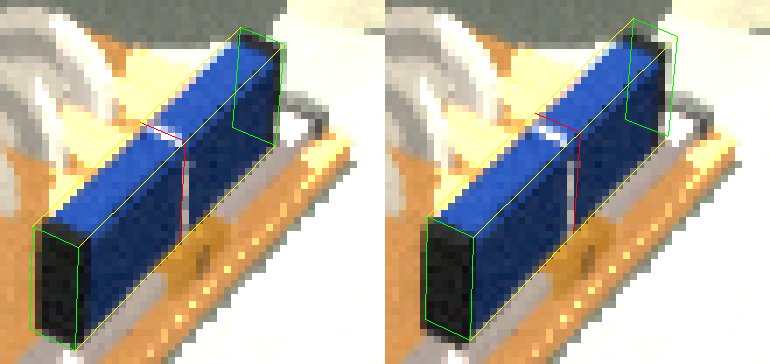

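View pics/ov_s0.png

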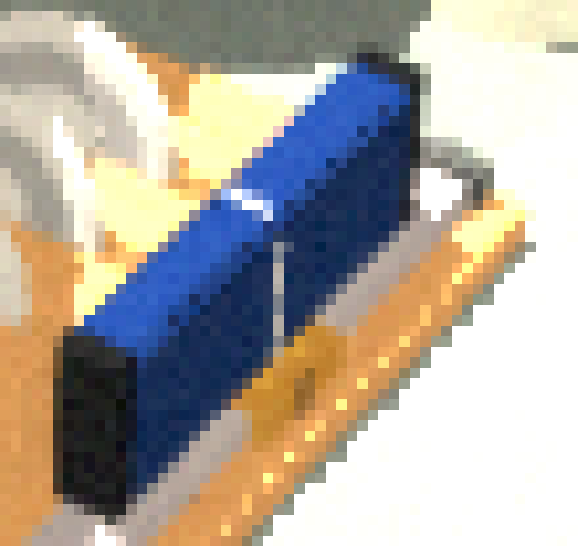

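View pics/ov_t.png

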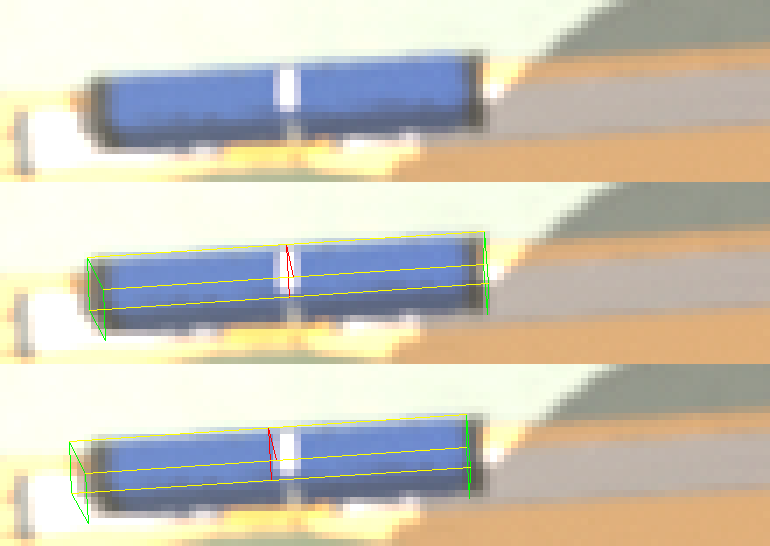

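Measured: bar mid ≈ y +5.3, click ≈ y +10.5 (top view; scene view agrees given plate half-width). The resistance lasted exactly the 5 mm of the first hump, so the bar is resting on the crest and hasn't dropped in. I return to push the last bit gently.

Request:
move_arm --motion '[[[0, 50, 0], [0, 0, 0]], [[0, 100, 0], [0, 0, 0]], [[0, 150, 0], [0, 0, 0]], [[0, 195, 0], [0, 0, 0]], [[0, 230, 0], [0, 0, 0]], [[0, 230, -50], [0, 0, 0]], [[0, 230, -100], [0, 0, 0]], [[0, 230, -135], [0, 0, 0]], [[0, 230, -155], [0, 0, 0]], [[0, 230, -160], [0, 0, 0]], [[-3, 245, -160], [0, 0, 0]], [[-6, 260, -160], [0, 0, 0]]]'

```text
clock: 12.65
position: [0.5793, -0.0497, 0.0654]
tool_rot: [3.14, -0.0, 1.773]
force: [-0.4, 0.6, -0.1]
grip_width: 0.0002
```

Request:
move_arm --motion '[[[-0.8, 4, 0], [0, 0, 0]], [[-1.6, 8, 0], [0, 0, 0]], [[-1.8, 9, 0], [0, 0, 0]], [[-1.8, 9, 0], [0, 0, 0]]]'

```text
clock: 13.15
position: [0.5771, -0.0425, 0.0643]
tool_rot: [-3.142, 0.0, 1.772]
force: [-0.1, -0.1, -0.7]
grip_width: 0.0003
```

```bash
python3 look.py 9
```

```text
13.15 [ 0.57713935 -0.04253596  0.06432747] [-3.14157011e+00  1.80681446e-04  1.77242010e+00] [-0.06 -0.06 -0.65] stand [[ 49.12520489 -62.42718197  64.32746823]]
```

Now 1 mm steps past the last contact point (−60.9).

Request:
move_arm --motion '[[[-0.2, 1.0, 0], [0, 0, 0]], [[-0.3, 1.6, 0], [0, 0, 0]], [[-0.3, 1.6, 0], [0, 0, 0]]]'

```text
clock: 13.62
position: [0.5768, -0.0406, 0.0643]
tool_rot: [-3.142, -0.0, 1.773]
force: [-0.3, 0.3, 0.2]
grip_width: -0.0002
```

Request:
move_arm --motion '[[[-0.1, 0.7, 0], [0, 0, 0]], [[-0.1, 0.7, 0], [0, 0, 0]]]'

```text
clock: 13.88
position: [0.5767, -0.0398, 0.0643]
tool_rot: [3.142, -0.0, 1.773]
force: [-0.0, -0.0, -0.1]
grip_width: 0.0001
```

Request:
move_arm --motion '[[[-0.1, 0.7, 0], [0, 0, 0]], [[-0.1, 0.7, 0], [0, 0, 0]]]'

```text
clock: 14.12
position: [0.5767, -0.0392, 0.0643]
tool_rot: [3.142, -0.0, 1.773]
force: [-1.2, 0.2, 0.1]
grip_width: 0.0002
```

```bash
python3 look.py 10;python3 cmp.py 5 9 10
```

```text
14.125 [ 0.57666384 -0.03915451  0.06431593] [ 3.14154157e+00 -7.48092243e-06  1.77289082e+00] [-1.22  0.17  0.07] stand [[ 49.342222   -59.01935797  64.31593344]]
```

View pics/cmp10.png

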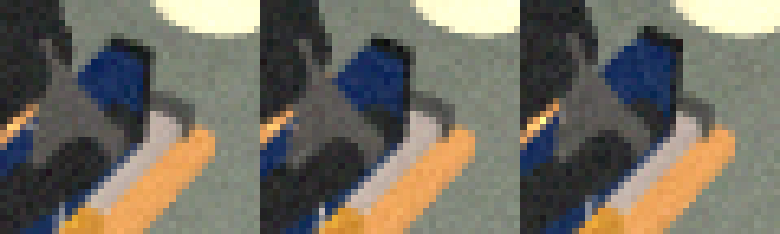

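The far end has now jumped ~2 px while the finger moved 2–3 mm: it seems to have clicked in. I back away and measure.

Request:
move_arm --motion '[[[1, -5, 0], [0, 0, 0]], [[3, -15, 0], [0, 0, 0]], [[6, -30, 0], [0, 0, 0]], [[8, -40, 30], [0, 0, 0]], [[8, -40, 80], [0, 0, 0]], [[8, -40, 130], [0, 0, 0]], [[8, -80, 160], [0, 0, 0]], [[8, -130, 160], [0, 0, 0]], [[8, -180, 160], [0, 0, 0]], [[8, -230, 160], [0, 0, 0]], [[8, -275, 160], [0, 0, 0]], [[8, -275, 160], [0, 0, 0]]]'

```text
clock: 15.72
position: [0.5827, -0.3196, 0.2242]
tool_rot: [-3.14, 0.002, 1.767]
force: [-0.8, 0.8, 0.3]
grip_width: -0.0001
```

Run:
```python
from h import *
from workcell import *
p=np.load("p.npy")
f=grab_frame("scene")["frame"][:,:,::-1]; g=grab_frame("top")["frame"][:,:,::-1]
cv2.imwrite("pics/s11.png",f);cv2.imwrite("pics/t11.png",g)
f8=cv2.imread("pics/s8.png");g8=cv2.imread("pics/t8.png")
def sub(img,c,x0,y0,w,h,F,mid):
    a=cv2.resize(np.clip(img[y0:y0+h,x0:x0+w].astype(int)*1.7,0,255).astype(np.uint8),None,fx=F,fy=F,interpolation=cv2.INTER_NEAREST)
    def ln(P,col):
        q=((proj(c,S2W(p,P))-[x0,y0]+.5)*F).astype(int); cv2.polylines(a,[q],False,col,1)
    if mid is not None:
        ln([(41.5,mid,63),(56.5,mid,63),(56.5,mid,25)],(0,0,255))
        for y in(mid-55,mid+55): ln([(41.5,y,63),(56.5,y,63),(56.5,y,25),(41.5,y,25),(41.5,y,63)],(0,255,0))
    return a
cv2.imwrite("pics/ov_s11.png",np.hstack([sub(f8,"scene",290,175,55,52,7,None),sub(f,"scene",290,175,55,52,7,None)]))
cv2.imwrite("pics/ov_t11.png",np.vstack([sub(g8,"top",212,178,110,26,7,None)]+[sub(g,"top",212,178,110,26,7,m) for m in(None,10.5)]))
print(observe()["force"],observe()["clock"])
```

```text
[-0.32380857 -0.10181631 -0.00905405] 15.825
```

View pics/ov_s11.png

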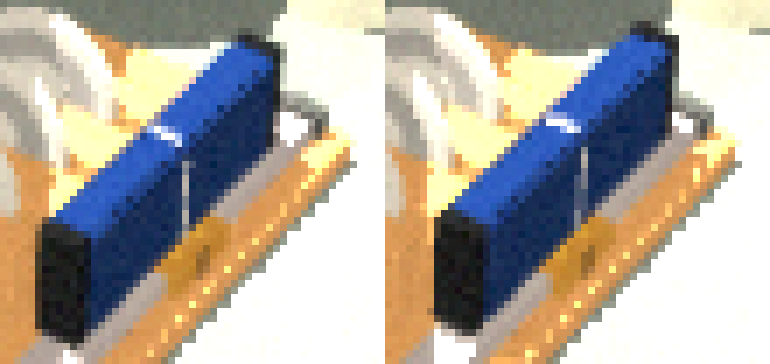

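View pics/ov_t11.png

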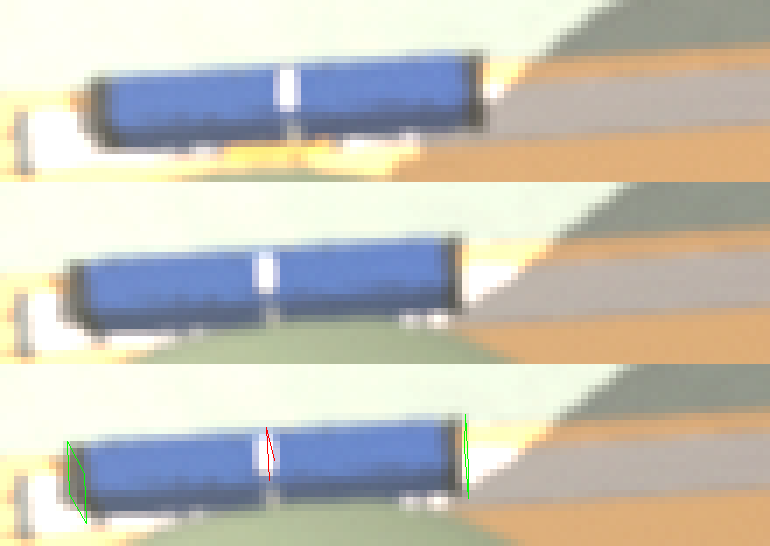

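View pics/s11.png

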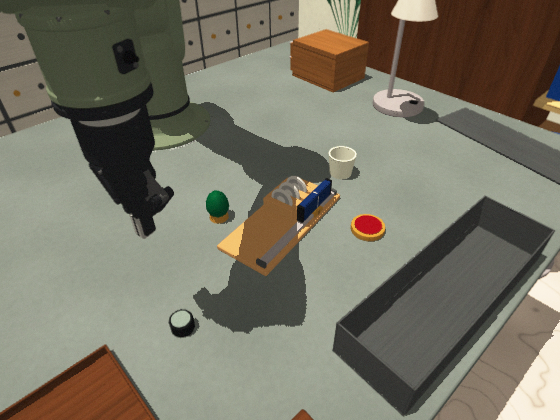

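```bash
python3 -c "
from workcell import *
print(job_done(), observe()['clock'])"
```

```text
the job is handed in; nothing more can be done
the job is handed in; nothing more can be done
```

The keeper bar is pushed into its click stop. The job is handed in, with the gripper about 20 cm up and clear of everything, at roughly 16 s on the clock (limit 48 s).

**What I did:** I pushed the bar by its black end face only, with the closed fingertips. The first push met the hump, peaking at about 7 N. It stopped with the bar on the hump's crest, about 5 mm short. I backed off, measured that, and went back for about 2 mm more. The bar then jumped ahead of the finger, and I withdrew.

**Last checks:**
- **Position:** in the top view the bar's middle was at about y = +11 mm. I had measured the click at about +10.5 mm, good to about 2 mm.
- **Dropped in:** the finger went no farther than about y = +7 mm of bar travel, so the bar moved the last 4 mm on its own. The force at the end was about zero.
- **Other things:** the medals, cup, egg, compact and loupe look undisturbed in the last scene picture. I judged this by eye, without measuring.

**What disagreed:**
- Comparing the bar's white line with the click plate directly in the top view suggested the bar could be up to 2 mm past centre, about one pixel.
- The click's black line in the scene view gave a reading that depended on its assumed height, 10 to 13 mm for likely heights.
- So the pictures alone don't prove the 1.5 mm tolerance. I relied on the jump and the spring's centring for that.

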